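Load the bench gauge and click its tray home

ROBOT

A 6-joint arm with a two-finger parallel gripper is mounted at the origin on the work surface. World frame = base frame: x ahead of the robot, y to its left, z up, the work surface at z = 0. Lengths are in m, angles in degrees, forces in N, time in s.
With the tool pointing down it reaches from about 0.35 to 0.875 m from the base axis. Payload 4.2 kg.
Tool frame: the origin (TCP) lies midway between the tips of the shut fingers; the grasp point (between the pads) lies 19 mm behind it (r.pinch_z is the distance from the TCP to the grasp point, in m); z points along the fingers, y is the line along which they close (so a half turn about z gives the same grasp; the last joint's range is limited). The gripper opens to 87 mm and grips with 3 to 60 N. Pads are 19 mm wide; open, the fingers measure 117 mm over their backs; the gripper's body (75 mm by 190 mm) begins 51 mm behind the grasp point.
Start: joints at [89.645, 22.042, 0.453, 0, -68.411, -14.817], TCP at [0.164, 0.603, 0.223] pointing down, gripper open.
Joint ranges: [-179.83, 179.83], [-69.29, 118.12], [-61.27, 80.66], [-181.25, 117.63], [-171.15, -9.14], [-177.46, 177.46]. Speed limits (degrees/s): [159.86, 159.86, 180, 180, 180, 180].

INTERFACE

Orientations are given as a 3x3 rotation matrix whose columns are the frame's x, y, z axes.
In Python, from station import r, imaging, models gives the robot as it stands. The module is installed in compiled form; this text tells all that it offers.
- The arm moves only by the tool apply_moves, never from a script. Its argument "moves" is a list of rows, each a list of 2 entries, a list of its own where there are three numbers: the shift along the tool's x, y, z in m, then the turn about the tool's z in degrees. A call has 1 to 5 rows; each row shifts and turns the commanded pose from where the row before left it, along the tool's axes as they then stand; what a row does not reach is not made up. A row lasts 1/12 s, in which the tool goes at most 41.7 mm and 7.16 degrees, less where a joint would pass 70% of its speed; a pose out of reach is approached as far as the arm can. A call is refused whole if a number of a shift passes 0.0417 or a number of a turn 7.16, either way. A call with a gripper value outside its range is refused whole. "hand" is the finger opening in m, from 0 to 0.087, set as the call begins (left out, the last holds). The fingers move at their own pace and stop on an object; the grip force is fixed at half the most. Time passes only in rows, so rows that do not move let the fingers close. It gives the time, the measured TCP pose, the force, the opening and the grip force at its end, in the units of the state.
- r.sense(): the state, without advancing time (a new reading comes with each control period).
- imaging.capture(name): name is "scene" or "top"; returns a dict with "frame" (384x512x3 uint8, blue, green, red), "intrinsics" (3x3 intrinsics, pixels), "eye" and "orientation" of the camera in the world. Camera axes: x right, y down, z forward; pixel columns grow to the right and rows downward; lengths in m; the calibration is good to about 2 mm. A picture is of the moment at which its call begins. There is no depth.
- r.finish_job(): hands the job in; it is judged then, once.
Trained networks look in a picture, given as the dict that the camera call returned (one of the last four; its "shot" number tells which), for a name from the list of things; names that differ only in an ending like _2 or _b are one class to them, and where a whole thing is asked for, a point or a joint stands for the part that bears it (a point fixed in the world has none). Each returns a list of dicts, best first, with "confidence" (0 to 1); they miss things now and then, are a little off and sometimes report something else, mostly with a low value. They report only what shows in the picture. A call takes as long as a camera call.
- models.cut_out(picture, target): "region" (384x512 bool, what is visible of it) and "extent" ([left, top, width, height] as shares, 0 to 1, of the picture: columns of its width, rows of its height, round what is visible of it).
- models.place_of(picture, target): "at" ([column, row] as shares, 0 to 1, of the picture: columns of its width, rows of its height: a listed point, or the origin of a listed thing).
The state is a dict: "time_s": time; "joints": joint angles; "joint_velocities": joint speeds; "effort": joint torques, N m; "tcp_pos": TCP position; "ee_rot": TCP orientation; "wrist_force": force on the tool from outside, world axes, zero at the start; "moment": the same for the moment, N m; "gripper_width": opening from 0.0 (shut) to 1.0 (fully open); "gripper_force": force on a finger pad.
Only numpy, scipy, OpenCV 4.12 (cv2) and the standard library are available. Lean on these libraries where they do the work, as an engineer would, in place of code of your own. Each camera call takes 0.05 s, during which the arm holds its last target. There are 200 camera calls.

TASK

Press the release on top of the bench gauge so that its sprung tray pops out, and set the flanged hub upright, narrow spigot down, fully into the nest in the tray. Then push the tray back in gently, feeling for the latch: stop as soon as it clicks, do not force it on against its stop. Let go with the tray latched home and the hub still seated, and leave the plain bush, the spool and the oil bottle standing where they are.

Things in the scene. Friction and masses are not known exactly. Their poses are not given: they have to be found in the camera images.
- gauge: bench gauging unit: flat grey box 240 deep x 220 wide x 100 mm high, fixed to the bench; origin on the bench under the middle of its front face; x points into the unit (the way the tray closes), y to its left, z up. Tray in its front; the release is the larger round steel button on top near its left edge. Never press or push on it with over 23 N in all, friction included
- tray (a joint): slide in m: 0 = home (latched it rests within 1 mm of 0), 0.090 = sprung fully out, towards the unit's -x. Spring: 3 N when out, 6 N near home. Pushed in, the catch rides up between 12 and 5 mm (a hump of 10 to 13 N), drops to 8 N, then from 2 mm a rubber buffer adds about 6 N per mm; the catch clicks in the last 0.5 mm at 13 to 16 N. Let go sooner, it springs out again
- tray_front (a point): middle of the flat outer face of the tray's aluminium front plate, 164 wide x 66 high mm, 55 mm above the bench; the face looks along the unit's -x and stands 6 mm proud of the housing when home; push here. Nothing of the tray rises above 88 mm
- nest (a point): middle of the nest on the tray floor, 30 mm above the bench: a round hole 33 mm across (2 mm chamfer), 9 mm deep, in a black block 66 mm square. It lies 51 mm behind the tray's front face; the front plate rises 58 mm above the tray floor. With the tray fully out the nest is 45 mm clear of the housing
- release (a joint): travel of the release button in m: 0 = up, 0.009 = fully down. Sprung: about 2 N to start, 5 N fully down; the tray springs free at 3 to 5 mm (3 to 5 N); the button comes up by itself. It also dips 5 mm as the tray is pushed in and jumps up again when the catch clicks
- release_top (a point): middle of the top of the release button, a plain steel cap 25 mm across, 113 mm above the bench (13 mm above the top plate), pressed straight down
- hub: the flanged hub to be gauged, blackened metal, about 110 g, round: spigot 30 mm across and 10 mm high at the foot, flange 50 mm across (10 to 18 mm up), boss 28 mm across (18 to 48 mm up). Stands upright on a sheet of cardboard 3 mm thick; origin in the middle of the underside of the spigot, z up. Only this part has one flange below a narrower boss
- hub_grip (a point): point on the hub's axis in the middle of its boss (28 mm across), 34 mm above its underside, where to grip it from above
- bush: plain blackened cylinder 32 mm across, 45 mm high, no flange; stays where it stands. Origin under its middle
- spool: blackened spool with a 44 mm flange at both ends, 40 mm high; stays where it stands. Origin under its middle
- oiler: white plastic oil bottle, 48 mm across, 130 mm high, stays. Origin under its middle

How it is judged:
By the outcome, as a careful person would: the job done as asked, in the order asked, and still so for the second after the job is handed in, with the robot touching nothing.
It also fails if it takes over 69 s, if anything falls off the work surface, if the arm or the gripper's body presses on something with over 40 N, if the wrist force passes 120 N, or if a joint passes its speed limit or range.

## Working session

There is one attempt and no reset: what is moved stays moved. The work goes in short steps, Python scripts to look and compute and a tool call to move; the robot and the scene stay as the last step left them, time stands still between calls to the robot, and variables do not carry over. Pictures are saved under pics/ and viewed, at most 10 in all, crops included, and the job is handed in when it is done.

Besides the shell and the picture viewer there is one more tool, called after "Request:" by a JSON object that holds its "api" and its "payload". apply_moves: Moves the arm, as the interface text tells. Its arguments: {"type":"object","properties":{"moves":{"type":"array"},"hand":{"type":"number"}},"required":["moves"]}

```bash
mkdir -p pics; cat > h.py <<'E'
import numpy as np, cv2
from station import r, imaging, models
def px(pic,name):
    o=models.place_of(pic,name)
    return [(np.array(d["at"])*[512,384],round(d["confidence"],2)) for d in o[:2]]
def ray(pic,p):
    K=np.array(pic["intrinsics"]);R=np.array(pic["orientation"]);e=np.array(pic["eye"])
    d=R@np.linalg.solve(K,[p[0],p[1],1.]);return e,d/np.linalg.norm(d)
def tri(rays):
    A=sum(np.eye(3)-np.outer(d,d) for e,d in rays);b=sum((np.eye(3)-np.outer(d,d))@e for e,d in rays)
    x=np.linalg.solve(A,b);return x,[np.linalg.norm(np.cross(x-e,d))*1e3 for e,d in rays]
def atz(pic,p,z):
    e,d=ray(pic,p);return e+d*(z-e[2])/d[2]
E
python3 - <<'E'
from h import *
np.set_printoptions(precision=4,suppress=True)
s=r.sense();print(s["time_s"],s["tcp_pos"],s["ee_rot"],s["wrist_force"],r.pinch_z)
P={n:imaging.capture(n) for n in("scene","top")}
for n,p in P.items():
    print(n,p["eye"],p["orientation"],p["intrinsics"][0])
cv2.imwrite("pics/a.png",np.hstack([P["scene"]["frame"],P["top"]["frame"]])[:, :] if 0 else cv2.resize(np.vstack([P["scene"]["frame"],P["top"]["frame"]]),(800//2*2-0,600)) if 0 else P["scene"]["frame"])
cv2.imwrite("pics/b.png",P["top"]["frame"])
for t in["gauge","tray_front","nest","release_top","hub","hub_grip","bush","spool","oiler"]:
    q={n:px(p,t) for n,p in P.items()}
    print(t,q)
    if all(q.values()): print("   ",*tri([ray(P[n],q[n][0][0]) for n in P]))
E
```

```text
0.0 [0.1634 0.6026 0.2215] [[ 0.9651 -0.2619 -0.0005]
 [-0.2619 -0.9651 -0.0021]
 [ 0.0001  0.0021 -1.    ]] [-0.8684  0.1868 -0.9035] 0.0187
scene [ 1.1488 -0.235   0.646 ] [[ 0.3637  0.6466 -0.6706]
 [ 0.9313 -0.2671  0.2476]
 [-0.019  -0.7146 -0.6993]] [390.8127   0.     252.9384]
top [ 0.4133 -0.0232  0.9741] [[-0.1576 -0.9668  0.2014]
 [-0.9875  0.155  -0.029 ]
 [-0.0032 -0.2034 -0.9791]] [447.8553   0.     264.3644]
gauge {'scene': [(array([302.7968, 174.2976]), 0.72)], 'top': [(array([194.304 , 236.6976]), 0.78)]}
    [0.5466 0.1145 0.0018] [np.float64(1.388405391592327), np.float64(1.3884053915923324)]
tray_front {'scene': [(array([301.9776, 158.5152]), 0.45)], 'top': [(array([191.6928, 232.512 ]), 0.6)]}
    [0.5481 0.1095 0.055 ] [np.float64(0.4414087821277627), np.float64(0.4414087821277383)]
nest {'scene': [], 'top': []}
release_top {'scene': [(array([354.6112, 122.4192]), 0.42)], 'top': [(array([118.5792, 241.3824]), 0.57)]}
    [0.544  0.2407 0.1172] [np.float64(0.7120193768955609), np.float64(0.7120193768956613)]
hub {'scene': [(array([177.2032, 179.0976]), 0.76)], 'to
[... 217 characters left out ...]
8, 256.8192]), 0.62)]}
    [ 0.4528 -0.1756  0.0448] [np.float64(3.2365220592237818), np.float64(3.2365220592238466)]
bush {'scene': [(array([180.48 , 230.784]), 0.54)], 'top': [(array([332.3904, 189.3888]), 0.48)]}
    [ 0.6029 -0.2016  0.0001] [np.float64(2.0263857496298106), np.float64(2.026385749629783)]
spool {'scene': [(array([123.5968, 215.3856]), 0.76)], 'top': [(array([388.3008, 217.8048]), 0.58)]}
    [ 0.5198 -0.3077  0.0076] [np.float64(2.802047956856007), np.float64(2.8020479568559384)]
oiler {'scene': [(array([238.08  , 262.8096]), 0.61)], 'top': [(array([283.0848, 139.8912]), 0.92)]}
    [ 0.7307 -0.1145  0.0086] [np.float64(0.9484296575566447), np.float64(0.9484296575565463)]
```

View pics/a.png

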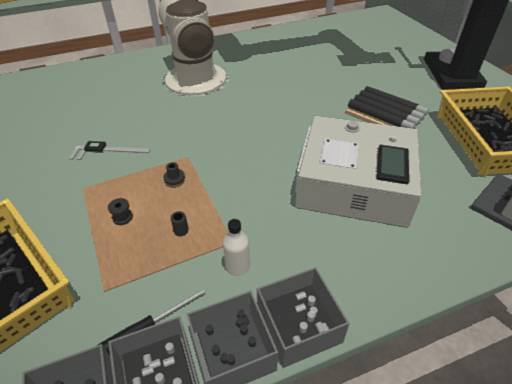

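View pics/b.png

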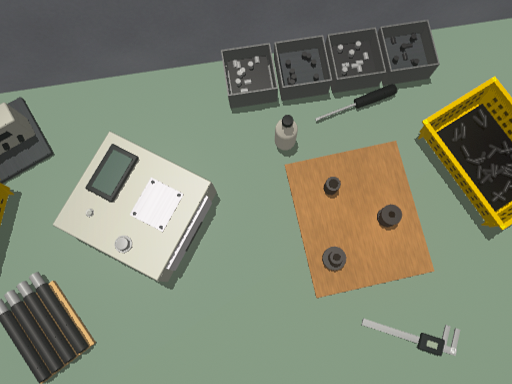

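The scene view shows the gauge at (360,170) with its front facing left and the release at (353,127). The hub is at (174,175), the spool at (120,212), the bush at (180,224) and the oiler at (237,250). The top view agrees: release at (123,243), tray front at (190,235), hub at (334,258). Next I'll refine the poses by silhouette fit.

```bash
cat >> h.py <<'E'
from scipy.optimize import minimize
np.set_printoptions(precision=4,suppress=True)
def proj(pic,X):
    c=(np.asarray(X)-np.array(pic["eye"]))@np.array(pic["orientation"]);K=np.array(pic["intrinsics"])
    u=c@K.T;return u[:,:2]/u[:,2:]
def hullmask(pic,parts):
    m=np.zeros((384*4,512*4),np.uint8)
    for X in parts:
        q=cv2.convexHull(((proj(pic,X)+.5)*4).astype(np.float32)).astype(np.int32)
        cv2.fillPoly(m,[q],1)
    return cv2.resize(m.astype(np.float32),(512,384),interpolation=cv2.INTER_AREA)
def box(x0,x1,y0,y1,z0,z1): return np.array([[x,y,z] for x in(x0,x1) for y in(y0,y1) for z in(z0,z1)])
def cyl(rad,z0,z1):
    a=np.linspace(0,2*np.pi,40);c=np.c_[rad*np.cos(a),rad*np.sin(a)]
    return np.vstack([np.c_[c,c[:,0]*0+z] for z in(z0,z1)])
def put(X,x,y,yaw=0,z=0):
    c,s=np.cos(yaw),np.sin(yaw);return X@np.array([[c,s,0],[-s,c,0],[0,0,1]])+[x,y,z]
def iou(pics,masks,parts):
    t=0
    for p,m in zip(pics,masks):
        h=hullmask(p,parts);t+=1-np.minimum(h,m).sum()/np.maximum(h,m).sum()
    return t/len(pics)
def mask(p,n):
    o=models.cut_out(p,n);return o[0]["region"].astype(np.float32) if o else None
HUB=[cyl(.015,0,.01),cyl(.025,.01,.018),cyl(.014,.018,.048)]
def fit_hub(pics,x0):
    ms=[mask(p,"hub") for p in pics]
    f=lambda v:iou(pics,ms,[put(X,v[0],v[1],0,v[2]) for X in HUB])
    o=minimize(f,x0,method="Nelder-Mead",options=dict(initial_simplex=[x0]+[list(np.array(x0)+d) for d in np.eye(3)*.006],xatol=1e-5,fatol=1e-5))
    return o.x,o.fun
E
python3 - <<'E'
from h import *
P=[imaging.capture(n) for n in("scene","top")]
ms=[mask(p,"gauge") for p in P]; print([m.sum() for m in ms])
G=[box(0,.24,-.11,.11,0,.1),box(-.006,0,-.082,.082,.022,.088)]
for sel in([0,1],[0],[1]):
    f=lambda v:iou([P[i] for i in sel],[ms[i] for i in sel],[put(X,*v) for X in G])
    x0=[.5466,.1145,np.deg2rad(62.7)]
    o=minimize(f,x0,method="Nelder-Mead",options=dict(initial_simplex=[x0]+[list(np.array(x0)+d) for d in np.diag([.01,.01,.05])],xatol=1e-5,fatol=1e-6))
    print(sel,o.x[:2],np.rad2deg(o.x[2]),o.fun)
    g=o.x
    if len(sel)==2: g0=g
x,y,t=g0
rel=[atz(p,px(p,"release_top")[0][0],.113) for p in P]
print("release",rel,[put(np.array([[0,0,0.]]),0,0)[0]])
for q in rel: print("in unit",put((q-[x,y,0])[None],0,0,-t)[0])
for sel in([0,1],[0],[1]):
    print("hub",*fit_hub([P[i] for i in sel],[.4535,-.174,.003]))
# refine button: bright circle in top
c=P[1]["frame"][225:262,105:142];cv2.imwrite("pics/c.png",cv2.resize(c,(444,444),interpolation=cv2.INTER_NEAREST))
E
```

```text
[np.float32(11420.0), np.float32(14202.0)]
[0, 1] [0.547  0.1156] 53.88058060518552 0.01840338110923767
[0] [0.5457 0.1161] 54.03440318148664 0.02018582820892334
[1] [0.5473 0.1162] 53.70992801259499 0.013110041618347168
release [array([0.5407, 0.2411, 0.113 ]), array([0.5477, 0.2439, 0.113 ])] [array([0., 0., 0.])]
in unit [0.0977 0.0791 0.113 ]
in unit [0.1041 0.0751 0.113 ]
hub [ 0.4508 -0.1757  0.0042] 0.07224777340888977
hub [ 0.4535 -0.1763  0.0071] 0.05847293138504028
hub [ 0.4511 -0.1747  0.0017] 0.07621496915817261
```

View pics/c.png

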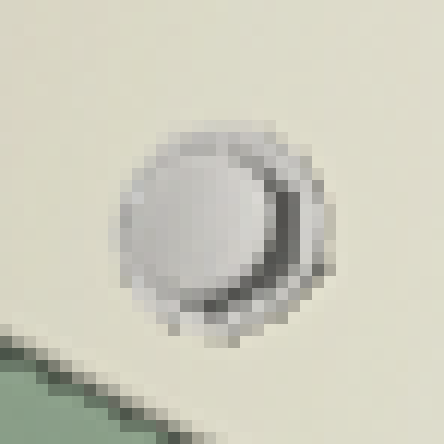

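The cap centre sits at about (121.7,244) in the top view, so the release is at about (0.543, 0.239). The unit's yaw is 53.9°. I'll turn the tool so its x axis lies along the unit's -x, and close the fingers.

Request:
{"api": "apply_moves", "payload": {"moves": [[[0,0,0],7],[[0,0,0],7],[[0,0,0],7],[[0,0,0],7],[[0,0,0],7]], "hand": 0}}

```text
time_s: 1.92
tcp_pos: [0.1635, 0.6032, 0.2226]
ee_rot: [[0.636, -0.772, 0.0], [-0.772, -0.636, 0.0], [-0.0, -0.0, -1.0]]
wrist_force: [0.9, -0.5, 0.3]
gripper_width: 0.705
gripper_force: 0.0
```

Request:
{"api": "apply_moves", "payload": {"moves": [[[0,0,0],7],[[0,0,0],7],[[0,0,0],7],[[0,0,0],7],[[0,0,0],7]]}}

```text
time_s: 2.33
tcp_pos: [0.1636, 0.6032, 0.2226]
ee_rot: [[0.078, -0.997, 0.0], [-0.997, -0.078, 0.0], [-0.0, -0.0, -1.0]]
wrist_force: [0.0, -0.1, -0.6]
gripper_width: 0.321
gripper_force: 0.0
```

Request:
{"api": "apply_moves", "payload": {"moves": [[[0,0,0],7],[[0,0,0],7],[[0,0,0],7],[[0,0,0],7],[[0,0,0],7]]}}

```text
time_s: 2.75
tcp_pos: [0.1635, 0.6032, 0.2226]
ee_rot: [[-0.508, -0.861, 0.0], [-0.861, 0.508, 0.0], [-0.0, 0.0, -1.0]]
wrist_force: [0.1, 0.2, 1.0]
gripper_width: 0.017
gripper_force: 0.0
```

Request:
{"api": "apply_moves", "payload": {"moves": [[[0,0,0],5.9],[[0,0,0],0]]}}

```text
time_s: 2.92
tcp_pos: [0.1635, 0.6032, 0.2225]
ee_rot: [[-0.59, -0.807, -0.0], [-0.807, 0.59, 0.0], [0.0, 0.0, -1.0]]
wrist_force: [-0.3, 0.2, 0.3]
gripper_width: 0.005
gripper_force: 0.0
```

```bash
cat >> h.py <<'E'
def to(x,y,z,step=.04):
    s=r.sense();R=np.array(s["ee_rot"]);p=np.array(s["tcp_pos"]);d=R.T@(np.array([x,y,z])-p)
    h=np.degrees(np.arctan2(R[1,0],R[0,0]))
    print("t",round(s["time_s"],2),"tcp",p,"head",round(h,2),"shift",d,"rows",np.abs(d).max()/step,"F",np.array(s["wrist_force"]))
E
python3 -c "
from h import *
to(.543,.239,.15)"
```

```text
t 2.92 tcp [0.1635 0.6032 0.2225] head -126.17 shift [ 0.0701 -0.5213  0.0725] rows 13.032329794792476 F [-0.2883  0.1834  0.3109]
```

Request:
{"api": "apply_moves", "payload": {"moves": [[[0.005,-0.0372,0.005],0],[[0.005,-0.0372,0.005],0],[[0.005,-0.0372,0.005],0],[[0.005,-0.0372,0.005],0],[[0.005,-0.0372,0.005],0]]}}

```text
time_s: 3.33
tcp_pos: [0.3001, 0.4722, 0.1975]
ee_rot: [[-0.586, -0.811, 0.0], [-0.811, 0.586, 0.0], [-0.0, 0.0, -1.0]]
wrist_force: [-0.2, -0.1, -0.3]
gripper_width: 0.006
gripper_force: 0.0
```

Request:
{"api": "apply_moves", "payload": {"moves": [[[0.005,-0.0372,0.005],0],[[0.005,-0.0372,0.005],0],[[0.005,-0.0372,0.005],0],[[0.005,-0.0372,0.005],0],[[0.005,-0.0372,0.005],0]]}}

```text
time_s: 3.75
tcp_pos: [0.4359, 0.3424, 0.1727]
ee_rot: [[-0.586, -0.81, 0.0], [-0.81, 0.586, 0.0], [-0.001, -0.0, -1.0]]
wrist_force: [0.5, 0.0, 0.1]
gripper_width: 0.006
gripper_force: 0.0
```

Request:
{"api": "apply_moves", "payload": {"moves": [[[0.005,-0.0372,0.005],0],[[0.005,-0.0372,0.005],0],[[0.005,-0.0372,0.005],0],[[0.005,-0.0372,0.005],0],[[0,0,0],0]]}}

```text
time_s: 4.17
tcp_pos: [0.5464, 0.2356, 0.1512]
ee_rot: [[-0.591, -0.806, -0.001], [-0.806, 0.591, -0.002], [0.002, -0.0, -1.0]]
wrist_force: [0.0, 0.6, 0.8]
gripper_width: 0.008
gripper_force: 0.0
```

```bash
python3 -c "
from h import *
to(.543,.239,.115)
for n in ('scene','top'):
    p=imaging.capture(n);s=r.sense();q=proj(p,[s['tcp_pos'],[.543,.239,.113]]);print(n,q,px(p,'release_top'))
    f=p['frame'].copy()
    c=f[90:190,290:410] if n=='scene' else f[200:280,70:190]
    cv2.imwrite('pics/d_%s.png'%n,cv2.resize(c,None,fx=4,fy=4))
"
```

```text
t 4.17 tcp [0.5464 0.2356 0.1512] head -126.25 shift [-0.0009  0.0048  0.0362] rows 0.9045745797284782 F [0.0272 0.5552 0.7535]
scene [[356.3163 110.1447]
 [353.7348 123.7615]] [(array([183.0912, 230.7072]), 0.65), (array([352.9216, 122.4192]), 0.61)]
top [[113.4549 239.763 ]
 [120.5863 242.1012]] [(array([121.9072, 240.    ]), 0.53)]
```

View pics/d_scene.png

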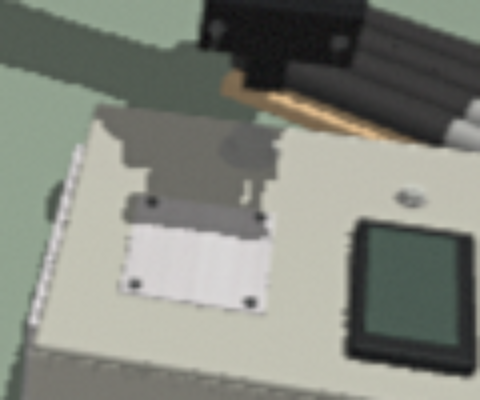

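The fingertip shows at about (356,111) in the scene view, where projection puts it. The shadowed cap is just below, at about (352,126). I'll correct by 4 mm and go down.

Request:
{"api": "apply_moves", "payload": {"moves": [[[-0.001,0.005,0.015],0],[[0,0,0.015],0],[[0,0,0.004],0],[[0,0,0],0]]}}

```text
time_s: 4.7
tcp_pos: [0.5384, 0.2443, 0.1177]
ee_rot: [[-0.587, -0.81, -0.002], [-0.81, 0.587, -0.001], [0.002, 0.001, -1.0]]
wrist_force: [0.5, 0.1, -0.3]
gripper_width: 0.002
gripper_force: 0.0
```

Request:
{"api": "apply_moves", "payload": {"moves": [[[0,0,0.002],0],[[0,0,0.002],0],[[0,0,0.001],0]]}}

```text
time_s: 4.95
tcp_pos: [0.54, 0.2442, 0.1142]
ee_rot: [[-0.588, -0.809, 0.001], [-0.809, 0.588, 0.001], [-0.001, -0.0, -1.0]]
wrist_force: [0.2, 0.1, 0.3]
gripper_width: 0.009
gripper_force: 0.0
```

Request:
{"api": "apply_moves", "payload": {"moves": [[[0,-0.005,0],0],[[0,0,0],0],[[0,0,0],0]]}}

```text
time_s: 5.2
tcp_pos: [0.5443, 0.2406, 0.1138]
ee_rot: [[-0.589, -0.808, 0.001], [-0.808, 0.589, 0.0], [-0.001, -0.0, -1.0]]
wrist_force: [-0.4, 0.1, -0.2]
gripper_width: 0.004
gripper_force: 0.0
```

```bash
python3 -c "
from h import *
to(.543,.239,.113)
imaging.capture('top');to(.543,.239,.113)
imaging.capture('top');to(.543,.239,.113)
"
```

```text
t 5.2 tcp [0.5443 0.2406 0.1138] head -126.1 shift [0.0021 0.0001 0.0008] rows 0.05144706023954257 F [-0.4436  0.0593 -0.2063]
t 5.25 tcp [0.5442 0.2406 0.1138] head -126.1 shift [0.002  0.     0.0008] rows 0.05000333024425402 F [-0.3947 -0.0586 -0.0386]
t 5.3 tcp [0.5441 0.2406 0.1137] head -126.1 shift [ 0.002  -0.0001  0.0007] rows 0.04880308494647161 F [ 0.3735 -0.7789  0.4014]
```

Request:
{"api": "apply_moves", "payload": {"moves": [[[0.001,0,0.001],0],[[0,0,0.001],0],[[0,0,0.001],0],[[0,0,0],0]]}}

```text
time_s: 5.63
tcp_pos: [0.5439, 0.2406, 0.1111]
ee_rot: [[-0.588, -0.808, 0.002], [-0.808, 0.588, 0.001], [-0.002, -0.001, -1.0]]
wrist_force: [0.6, 1.9, 2.1]
gripper_width: 0.009
gripper_force: 1.2
```

Request:
{"api": "apply_moves", "payload": {"moves": [[[0,0,0.001],0],[[0,0,0.001],0],[[0,0,0],0]]}}

```text
time_s: 5.88
tcp_pos: [0.5432, 0.24, 0.1083]
ee_rot: [[-0.589, -0.808, -0.0], [-0.808, 0.589, -0.0], [0.0, 0.0, -1.0]]
wrist_force: [0.8, 0.9, 3.5]
gripper_width: 0.008
gripper_force: 1.5
```

Request:
{"api": "apply_moves", "payload": {"moves": [[[0,0,0.001],0],[[0,0,0.001],0],[[0,0,0],0],[[0,0,0],0]]}}

```text
time_s: 6.22
tcp_pos: [0.5432, 0.24, 0.1066]
ee_rot: [[-0.589, -0.808, -0.0], [-0.808, 0.589, -0.0], [0.0, 0.0, -1.0]]
wrist_force: [1.0, 0.4, 3.5]
gripper_width: 0.006
gripper_force: 1.8
```

```bash
python3 -c "
from h import *
to(.543,.239,.113)
for n in ('scene','top'):
    p=imaging.capture(n);cv2.imwrite('pics/e_%s.png'%n,p['frame']);print(px(p,'nest'),px(p,'tray_front'))
    for d in px(p,'tray_front'):print(atz(p,d[0],.055))
"
```

```text
t 6.22 tcp [0.5432 0.24   0.1066] head -126.07 shift [ 0.0009 -0.0004 -0.0064] rows 0.1603563853537975 F [0.9646 0.4488 3.4808]
[(array([284.7232, 164.0064]), 0.71)] [(array([264.192 , 151.7184]), 0.65)]
[0.4919 0.038  0.055 ]
[(array([207.104 , 241.3824]), 0.65)] [(array([228.4032, 252.5184]), 0.7)]
[0.4957 0.041  0.055 ]
```

The tray has popped out: its front has moved to about (0.494, 0.040), 88 mm out. I'll lift while turning 90°, so that two crossed grips centre the hub.

Request:
{"api": "apply_moves", "payload": {"moves": [[[0,0,-0.01],0],[[0,0,-0.015],0],[[0,0,-0.01],7],[[0,0,-0.01],7],[[0,0,-0.01],7]], "hand": 0.05}}

```text
time_s: 7.03
tcp_pos: [0.5426, 0.2394, 0.1617]
ee_rot: [[-0.843, -0.538, -0.002], [-0.538, 0.843, -0.001], [0.002, 0.0, -1.0]]
wrist_force: [0.2, 0.4, 0.3]
gripper_width: 0.302
gripper_force: 0.0
```

Request:
{"api": "apply_moves", "payload": {"moves": [[[0,0,-0.01],7],[[0,0,0],7],[[0,0,0],7],[[0,0,0],7],[[0,0,0],7]]}}

```text
time_s: 7.45
tcp_pos: [0.5426, 0.2394, 0.1713]
ee_rot: [[-0.999, 0.043, -0.002], [0.043, 0.999, -0.001], [0.002, -0.001, -1.0]]
wrist_force: [0.3, 0.0, -0.1]
gripper_width: 0.561
gripper_force: 0.0
```

Request:
{"api": "apply_moves", "payload": {"moves": [[[0,0,0],7],[[0,0,0],7],[[0,0,0],7],[[0,0,0],7],[[0,0,0],6]]}}

```text
time_s: 7.87
tcp_pos: [0.5426, 0.2394, 0.1711]
ee_rot: [[-0.805, 0.594, -0.002], [0.594, 0.805, -0.001], [0.001, -0.002, -1.0]]
wrist_force: [-0.2, 1.0, 0.7]
gripper_width: 0.575
gripper_force: 0.0
```

```bash
python3 -c "
from h import *
imaging.capture('top')
to(.452,-.1755,.08)
for n in ('scene','top'):
    p=imaging.capture(n);q=px(p,'nest');print(q,[atz(p,d[0],.03) for d in q])
    if n=='scene':cv2.imwrite('pics/f.png',np.vstack([cv2.resize(f[a:b,c:d],(600,300)) for f,a,b,c,d in [(p['frame'],120,190,240,380)]]))
    else: cv2.imwrite('pics/g.png',np.vstack([cv2.imread('pics/f.png'),cv2.resize(p['frame'][210:280,150:290],(600,300))]))
    m=models.cut_out(p,'hub');
"
```

```text
t 7.92 tcp [0.5426 0.2394 0.1712] head 143.41 shift [-0.1746 -0.387   0.0917] rows 9.67556199181921 F [-0.1298 -0.2252  0.3615]
[(array([284.9792, 161.5872]), 0.63), (array([181.7088, 231.2064]), 0.26)] [array([0.5171, 0.0813, 0.03  ]), array([ 0.6308, -0.1992,  0.03  ])]
[(array([208.7936, 243.1104]), 0.66)] [array([0.524 , 0.0808, 0.03  ])]
```

View pics/g.png

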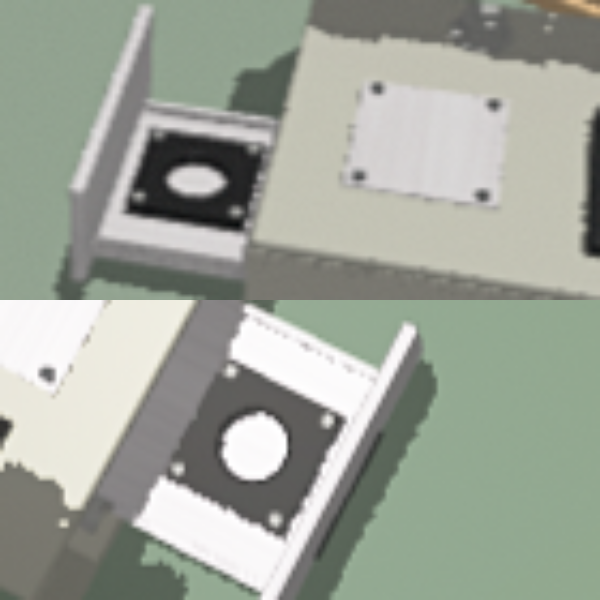

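Both views show the nest: a bright hole in the dark block at about (286,162) in the scene view and (209.5,244.3) in the top view. I'll fit it, and move towards the hub.

```bash
cat > nest.py <<'E'
from h import *
P=[imaging.capture(n) for n in("scene","top")]
ms=[]
for p,c in zip(P,[(286,162),(209,244)]):
    g=cv2.cvtColor(p["frame"],cv2.COLOR_BGR2GRAY);x,y=c;w=g[y-5:y+6,x-8:x+9]
    b=(g>(g[y,x]*.5+.5*np.percentile(g[y-9:y+10,x-11:x+12],8))).astype(np.uint8)
    n,l=cv2.connectedComponents(b,connectivity=4);m=(l==l[y,x]).astype(np.float32);ms.append(m);print("area",m.sum(),np.argwhere(m).mean(0)[::-1])
def im(p,v):
    h=[hullmask(p,[put(cyl(.0165,z,z),v[0],v[1])]) for z in(.030,.037)]
    return np.minimum(*h)
for sel in([0,1],[0],[1]):
    f=lambda v:sum(1-np.minimum(ms[i],im(P[i],v)).sum()/np.maximum(ms[i],im(P[i],v)).sum() for i in sel)
    o=minimize(f,[.52,.081],method="Nelder-Mead",options=dict(initial_simplex=[[.52,.081],[.526,.081],[.52,.087]],xatol=1e-5,fatol=1e-5));print(sel,o.x,o.fun/len(sel))
t=np.deg2rad(53.9)
print("expected", put(np.array([[-.096+.051,0,.03]]),.547,.1156,t))
print("triang",tri([ray(P[i],np.argwhere(ms[i]).mean(0)[::-1]) for i in(0,1)]))
E
python3 nest.py; python3 -c "
from h import *
to(.452,-.1755,.08)"
```

```text
area 75.0 [285.28 161.84]
area 187.0 [209.0588 243.8021]
[0, 1] [0.5221 0.0802] 0.07420504093170166
[0] [0.5219 0.0796] 0.07847899198532104
[1] [0.5221 0.0798] 0.0605769157409668
expected [[0.5205 0.0792 0.03  ]]
triang (array([0.522 , 0.0799, 0.0336]), [np.float64(0.15721288232762257), np.float64(0.15721288232768352)])
t 8.32 tcp [0.5432 0.2399 0.1715] head 143.97 shift [-0.1706 -0.3896  0.0916] rows 9.738979247133145 F [ 0.4627 -0.447   0.0216]
```

Request:
{"api": "apply_moves", "payload": {"moves": [[[-0.0175,-0.0365,0.0],0],[[-0.0175,-0.0365,0.0],0],[[-0.0175,-0.0365,0.0],0],[[-0.0175,-0.0365,0.0],0],[[-0.0175,-0.0365,0.0],0]]}}

```text
time_s: 8.73
tcp_pos: [0.5058, 0.0394, 0.1717]
ee_rot: [[-0.809, 0.588, 0.0], [0.588, 0.809, 0.0], [-0.0, 0.0, -1.0]]
wrist_force: [0.7, -0.2, -0.2]
gripper_width: 0.575
gripper_force: 0.0
```

Request:
{"api": "apply_moves", "payload": {"moves": [[[-0.0175,-0.0365,0.015],0],[[-0.0175,-0.0365,0.015],0],[[-0.0175,-0.0365,0.015],0],[[-0.0175,-0.0365,0.015],0],[[-0.0175,-0.0365,0.015],0]]}}

```text
time_s: 9.15
tcp_pos: [0.4706, -0.1528, 0.099]
ee_rot: [[-0.809, 0.588, 0.001], [0.588, 0.809, -0.0], [-0.001, 0.001, -1.0]]
wrist_force: [0.8, 0.4, -0.6]
gripper_width: 0.581
gripper_force: 0.0
```

Request:
{"api": "apply_moves", "payload": {"moves": [[[0,-0.022,0],0],[[0,0,0],0],[[0,0,0],0]]}}

```text
time_s: 9.4
tcp_pos: [0.4576, -0.17, 0.099]
ee_rot: [[-0.807, 0.59, -0.0], [0.59, 0.807, -0.0], [0.0, -0.0, -1.0]]
wrist_force: [0.3, -0.3, 0.1]
gripper_width: 0.575
gripper_force: 0.0
```

```bash
python3 -c "
from h import *
to(.452,-.1755,.024)"
```

```text
t 9.4 tcp [ 0.4576 -0.17    0.099 ] head 143.81 shift [ 0.0013 -0.0077  0.0751] rows 1.87627520448971 F [ 0.2704 -0.2865  0.1158]
```

The nest comes out at (0.522, 0.080) at a sensible height, and the gauge pose agrees to about 1.7 mm. Now I'll descend over the hub.

Request:
{"api": "apply_moves", "payload": {"moves": [[[0.001,-0.0075,0],0],[[0,0,0.015],0],[[0,0,0.015],0],[[0,0,0],0],[[0,0,0],0]]}}

```text
time_s: 9.82
tcp_pos: [0.453, -0.1738, 0.0692]
ee_rot: [[-0.809, 0.587, -0.001], [0.587, 0.809, -0.0], [0.001, -0.001, -1.0]]
wrist_force: [0.8, 0.3, 0.2]
gripper_width: 0.573
gripper_force: 0.0
```

```bash
python3 -c "
from h import *
to(.452,-.1755,.026)
p=imaging.capture('scene');q=imaging.capture('top')
cv2.imwrite('pics/h.png',np.hstack([cv2.resize(p['frame'][120:220,120:220],(400,400)),cv2.resize(q['frame'][205:305,285:385],(400,400))]))
s=r.sense();T=s['tcp_pos'];print(proj(p,[[.452,-.1755,.051],T]),proj(q,[[.452,-.1755,.051],T]))"
```

```text
t 9.82 tcp [ 0.453  -0.1738  0.0692] head 144.04 shift [-0.0002 -0.0019  0.0432] rows 1.0792770038591737 F [0.7641 0.2502 0.1655]
[[171.6644 165.7281]
 [171.1035 159.7842]] [[336.3563 257.0862]
 [336.9244 255.6165]]
```

View pics/h.png

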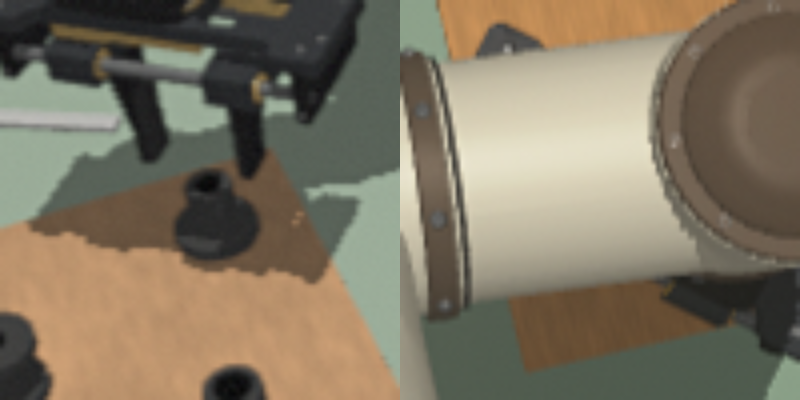

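The fingers straddle the boss: scene-view tips at about (157,160) and (182,164), boss top at (172,166), as predicted. I'll descend and close.

Request:
{"api": "apply_moves", "payload": {"moves": [[[0,-0.002,0.015],0],[[0,0,0.015],0],[[0,0,0.008],0],[[0,0,0.003],0],[[0,0,0],0]]}}

```text
time_s: 10.33
tcp_pos: [0.4518, -0.1759, 0.0281]
ee_rot: [[-0.809, 0.588, -0.0], [0.588, 0.809, -0.0], [0.0, -0.0, -1.0]]
wrist_force: [0.5, -0.1, 0.2]
gripper_width: 0.576
gripper_force: 0.0
```

Request:
{"api": "apply_moves", "payload": {"moves": [[[0,0,0],0],[[0,0,0],0],[[0,0,0],0],[[0,0,0],0],[[0,0,0],0]], "hand": 0.02}}

```text
time_s: 10.75
tcp_pos: [0.4522, -0.176, 0.0286]
ee_rot: [[-0.808, 0.589, 0.001], [0.589, 0.808, -0.0], [-0.001, 0.001, -1.0]]
wrist_force: [1.0, 0.3, 1.2]
gripper_width: 0.31
gripper_force: 30.0
```

Request:
{"api": "apply_moves", "payload": {"moves": [[[0,0,0],0],[[0,0,0],0],[[0,0,0],0],[[0,0,0],-7],[[0,0,0],-7]], "hand": 0.05}}

```text
time_s: 11.17
tcp_pos: [0.4515, -0.176, 0.0281]
ee_rot: [[-0.929, 0.37, -0.0], [0.37, 0.929, 0.0], [0.0, -0.0, -1.0]]
wrist_force: [0.1, -0.1, 0.7]
gripper_width: 0.549
gripper_force: 0.0
```

Request:
{"api": "apply_moves", "payload": {"moves": [[[0,0,0],-7],[[0,0,0],-7],[[0,0,0],-7],[[0,0,0],-7],[[0,0,0],-7]]}}

```text
time_s: 11.58
tcp_pos: [0.4515, -0.176, 0.0281]
ee_rot: [[-0.973, -0.23, -0.0], [-0.23, 0.973, 0.0], [0.0, 0.0, -1.0]]
wrist_force: [0.3, 0.8, 0.3]
gripper_width: 0.576
gripper_force: 0.0
```

Request:
{"api": "apply_moves", "payload": {"moves": [[[0,0,0],-7],[[0,0,0],-7],[[0,0,0],-7],[[0,0,0],-7],[[0,0,0],-7]]}}

```text
time_s: 12.0
tcp_pos: [0.4515, -0.1761, 0.028]
ee_rot: [[-0.666, -0.746, -0.0], [-0.746, 0.666, 0.0], [0.0, 0.0, -1.0]]
wrist_force: [-0.3, -0.0, -0.2]
gripper_width: 0.573
gripper_force: 0.0
```

Request:
{"api": "apply_moves", "payload": {"moves": [[[0,0,0],-6],[[0,0,0],0],[[0,0,0],0],[[0,0,0],0],[[0,0,0],0]]}}

```text
time_s: 12.42
tcp_pos: [0.4517, -0.176, 0.0281]
ee_rot: [[-0.59, -0.807, -0.0], [-0.807, 0.59, 0.0], [0.0, 0.0, -1.0]]
wrist_force: [-0.1, -0.4, 0.0]
gripper_width: 0.573
gripper_force: 0.0
```

Request:
{"api": "apply_moves", "payload": {"moves": [[[0,0,0],0],[[0,0,0],0],[[0,0,0],0],[[0,0,0],0],[[0,0,0],0]], "hand": 0.02}}

```text
time_s: 12.83
tcp_pos: [0.4519, -0.176, 0.0282]
ee_rot: [[-0.589, -0.808, 0.0], [-0.808, 0.589, -0.0], [-0.0, -0.0, -1.0]]
wrist_force: [0.6, 0.1, -0.3]
gripper_width: 0.314
gripper_force: 30.0
```

Request:
{"api": "apply_moves", "payload": {"moves": [[[0,0,-0.005],0],[[0,0,-0.01],0],[[0,0,-0.02],0],[[0,0,-0.03],0],[[0,0,-0.035],0]]}}

```text
time_s: 13.25
tcp_pos: [0.45, -0.1758, 0.128]
ee_rot: [[-0.589, -0.808, -0.005], [-0.808, 0.589, 0.001], [0.002, 0.004, -1.0]]
wrist_force: [0.6, 0.4, -0.6]
gripper_width: 0.318
gripper_force: 30.0
```

```bash
python3 -c "
from h import *
imaging.capture('scene')
to(.522,.080,.125)"
```

```text
t 13.3 tcp [ 0.4554 -0.177   0.1361] head -125.95 shift [-0.2471  0.0971  0.011 ] rows 6.1783755091798165 F [ 2.531  -0.061   5.0597]
```

Request:
{"api": "apply_moves", "payload": {"moves": [[[-0.02,0.008,0],0],[[-0.035,0.014,0],0],[[-0.035,0.014,0],0],[[-0.035,0.014,0],0],[[-0.035,0.014,0],0]]}}

```text
time_s: 13.72
tcp_pos: [0.4941, -0.0075, 0.1284]
ee_rot: [[-0.589, -0.808, 0.0], [-0.808, 0.589, 0.0], [-0.0, -0.0, -1.0]]
wrist_force: [0.5, -1.4, -1.6]
gripper_width: 0.315
gripper_force: 30.0
```

Request:
{"api": "apply_moves", "payload": {"moves": [[[-0.035,0.014,0],0],[[-0.03,0.012,0],0],[[-0.02,0.007,0],0],[[0,0,0],0],[[0,0,0],0]]}}

```text
time_s: 14.13
tcp_pos: [0.5173, 0.08, 0.1279]
ee_rot: [[-0.587, -0.809, -0.001], [-0.809, 0.587, -0.0], [0.001, 0.001, -1.0]]
wrist_force: [-0.5, -0.5, -1.4]
gripper_width: 0.314
gripper_force: 30.0
```

```bash
python3 -c "
from h import *
imaging.capture('top')
to(.522,.080,.100)
P=[imaging.capture(n) for n in('scene','top')]
T=r.sense()['tcp_pos']
for p,c in zip(P,[(286,140),(209,244)]):
  print(proj(p,[T,[T[0],T[1],T[2]-.025],[.522,.08,.037]]),px(p,'hub'))
f=P[0]['frame']
m=mask(P[0],'hub');print(m.sum())
cv2.imwrite('pics/i.png',np.hstack([cv2.resize(P[0]['frame'][90:190,235:335],(400,400)),cv2.resize(P[1]['frame'][194:294,160:260],(400,400))]))
"
```

```text
t 14.18 tcp [0.517  0.0791 0.1278] head -126.04 shift [-0.0037 -0.0036  0.0278] rows 0.6956756756113494 F [ 0.0658 -0.1495 -1.4194]
[[285.3435 128.4435]
 [284.9111 137.4645]
 [285.4603 160.7483]] [(array([285.9008, 134.784 ]), 0.5), (array([284.416, 160.896]), 0.39)]
[[204.1985 241.4851]
 [205.9307 242.7971]
 [208.8627 243.6682]] [(array([205.2096, 244.8   ]), 0.45)]
523.0
```

View pics/i.png

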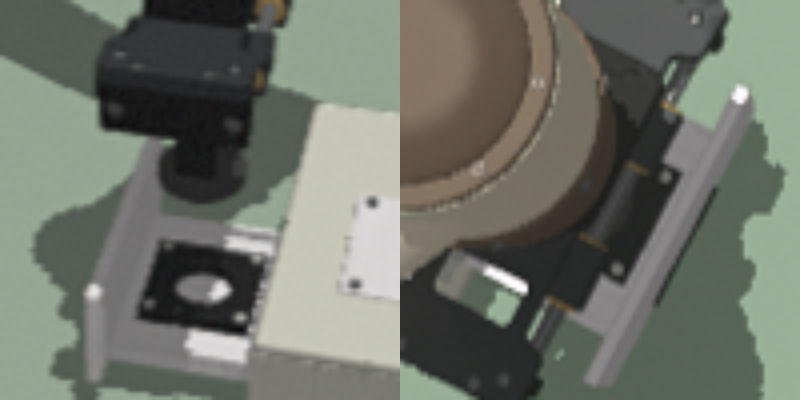

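The hub hangs upright between the fingers at about (285,136) in the scene view, with the nest below it at (286,162). I'll correct by (-3.5,-3.5) mm and lower.

Request:
{"api": "apply_moves", "payload": {"moves": [[[-0.0035,-0.0035,0.01],0],[[0,0,0.02],0],[[0,0,0.02],0],[[0,0,0.005],0],[[0,0,0],0]]}}

```text
time_s: 14.85
tcp_pos: [0.5213, 0.0789, 0.0711]
ee_rot: [[-0.589, -0.808, -0.004], [-0.808, 0.589, -0.002], [0.004, 0.002, -1.0]]
wrist_force: [0.0, 0.5, -0.7]
gripper_width: 0.314
gripper_force: 30.0
```

Request:
{"api": "apply_moves", "payload": {"moves": [[[0,0,0],0],[[0,0,0],0]]}}

```text
time_s: 15.02
tcp_pos: [0.5234, 0.0801, 0.0741]
ee_rot: [[-0.589, -0.808, 0.002], [-0.808, 0.589, 0.001], [-0.002, -0.001, -1.0]]
wrist_force: [0.7, 0.3, -1.0]
gripper_width: 0.312
gripper_force: 30.0
```

```bash
python3 -c "
from h import *
to(.522,.080,.055)"
```

```text
t 15.02 tcp [0.5234 0.0801 0.0741] head -126.06 shift [0.0009 0.0011 0.0191] rows 0.47654957074784454 F [ 0.7226  0.2821 -1.0499]
```

Request:
{"api": "apply_moves", "payload": {"moves": [[[0.001,0.001,0.004],0],[[0,0,0.003],0],[[0,0,0],0],[[0,0,0],0]]}}

```text
time_s: 15.35
tcp_pos: [0.521, 0.0796, 0.0662]
ee_rot: [[-0.589, -0.808, 0.0], [-0.808, 0.589, -0.0], [-0.0, -0.0, -1.0]]
wrist_force: [0.4, 0.7, -1.6]
gripper_width: 0.313
gripper_force: 30.0
```

Request:
{"api": "apply_moves", "payload": {"moves": [[[0,0,0.0015],0],[[0,0,0.0015],0],[[0,0,0],0]]}}

```text
time_s: 15.6
tcp_pos: [0.5209, 0.0796, 0.0629]
ee_rot: [[-0.589, -0.808, -0.0], [-0.808, 0.589, -0.0], [0.0, 0.0, -1.0]]
wrist_force: [0.4, 0.4, -0.9]
gripper_width: 0.313
gripper_force: 30.0
```

Request:
{"api": "apply_moves", "payload": {"moves": [[[0,0,0.0015],0],[[0,0,0.0015],0],[[0,0,0],0]]}}

```text
time_s: 15.85
tcp_pos: [0.5213, 0.0797, 0.0599]
ee_rot: [[-0.589, -0.808, 0.0], [-0.808, 0.589, 0.0], [-0.0, -0.0, -1.0]]
wrist_force: [0.5, 0.3, -1.6]
gripper_width: 0.312
gripper_force: 30.0
```

Request:
{"api": "apply_moves", "payload": {"moves": [[[0,0,0.0015],0],[[0,0,0.0015],0],[[0,0,0],0]]}}

```text
time_s: 16.1
tcp_pos: [0.5212, 0.0797, 0.0569]
ee_rot: [[-0.589, -0.808, 0.0], [-0.808, 0.589, 0.0], [-0.0, -0.0, -1.0]]
wrist_force: [0.5, -0.3, -1.9]
gripper_width: 0.314
gripper_force: 30.0
```

Request:
{"api": "apply_moves", "payload": {"moves": [[[0,0,0.001],0],[[0,0,0.001],0],[[0,0,0],0]]}}

```text
time_s: 16.35
tcp_pos: [0.5213, 0.0797, 0.0552]
ee_rot: [[-0.589, -0.808, 0.0], [-0.808, 0.589, 0.0], [-0.0, -0.0, -1.0]]
wrist_force: [0.3, -0.1, -0.5]
gripper_width: 0.318
gripper_force: 30.0
```

Request:
{"api": "apply_moves", "payload": {"moves": [[[0,0,0.001],0],[[0,0,0],0]]}}

```text
time_s: 16.52
tcp_pos: [0.5214, 0.0798, 0.0551]
ee_rot: [[-0.588, -0.809, 0.001], [-0.809, 0.588, 0.0], [-0.0, -0.001, -1.0]]
wrist_force: [-1.1, -0.1, 5.0]
gripper_width: 0.313
gripper_force: 30.0
```

Request:
{"api": "apply_moves", "payload": {"moves": [[[0,0,0],0],[[0,0,0],0],[[0,0,0],0],[[0,0,0],0],[[0,0,0],0]], "hand": 0.05}}

```text
time_s: 16.93
tcp_pos: [0.5209, 0.0795, 0.0539]
ee_rot: [[-0.589, -0.808, -0.001], [-0.808, 0.589, -0.0], [0.001, 0.0, -1.0]]
wrist_force: [-0.3, -0.5, 0.6]
gripper_width: 0.551
gripper_force: 0.0
```

Request:
{"api": "apply_moves", "payload": {"moves": [[[0,0,-0.005],0],[[0,0,-0.01],0],[[0,0,-0.02],0],[[0,0,-0.03],0],[[0,0,-0.03],0]]}}

```text
time_s: 17.35
tcp_pos: [0.5206, 0.0794, 0.1506]
ee_rot: [[-0.589, -0.808, -0.001], [-0.808, 0.589, -0.001], [0.001, 0.0, -1.0]]
wrist_force: [-0.1, 0.6, -0.5]
gripper_width: 0.572
gripper_force: 0.0
```

```bash
python3 -c "
from h import *
imaging.capture('top');p=imaging.capture('scene');q=imaging.capture('top')
to(.522-.1*.589,.080-.1*.808,.15)
print(fit_hub([p],[.522,.08,.03]))
cv2.imwrite('pics/j.png',np.hstack([cv2.resize(p['frame'][100:190,245:335],(400,400)),cv2.resize(q['frame'][194:294,160:260],(400,400))]))
"
```

```text
t 17.5 tcp [0.5229 0.0804 0.1528] head -126.05 shift [0.1008 0.0006 0.0022] rows 2.5207144520741385 F [-0.0956  0.6964  0.3241]
(array([0.5227, 0.077 , 0.0338]), np.float64(0.05377388000488281))
```

View pics/j.png

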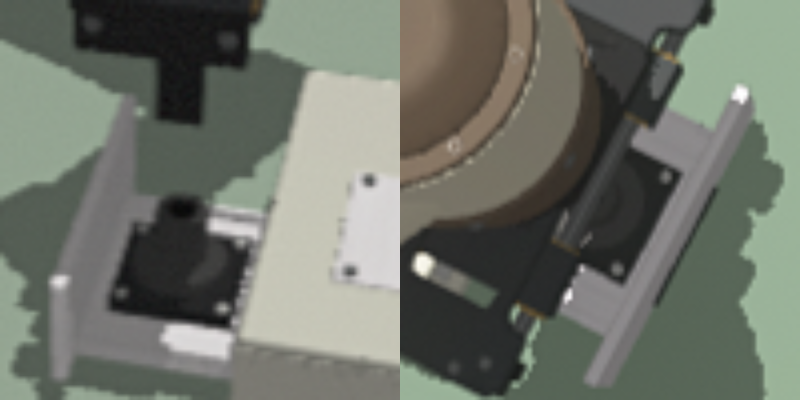

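The hub stands upright in the nest: scene view boss at about (286,150), flange flat just above the block. Next, go in front of the tray, close the fingers and lower.

Request:
{"api": "apply_moves", "payload": {"moves": [[[0.035,0,0],0],[[0.035,0,0],0],[[0.03,0,0],0],[[0,0,0],0]], "hand": 0}}

```text
time_s: 17.88
tcp_pos: [0.457, -0.0044, 0.1477]
ee_rot: [[-0.592, -0.806, -0.006], [-0.806, 0.592, -0.001], [0.005, 0.005, -1.0]]
wrist_force: [0.2, 0.3, -0.9]
gripper_width: 0.355
gripper_force: 0.0
```

Request:
{"api": "apply_moves", "payload": {"moves": [[[0,0,0.035],0],[[0,0,0.035],0],[[0,0,0.03],0],[[0,0,0.005],0],[[0,0,0],0]]}}

```text
time_s: 18.3
tcp_pos: [0.4604, -0.0018, 0.0422]
ee_rot: [[-0.589, -0.808, -0.006], [-0.808, 0.589, -0.002], [0.005, 0.004, -1.0]]
wrist_force: [0.7, -0.4, 0.8]
gripper_width: 0.027
gripper_force: 0.0
```

```bash
python3 -c "
from h import *
imaging.capture('top');to(.5213-.051*.589,.0797-.051*.808,.047)"
```

```text
t 18.35 tcp [ 0.4621 -0.0013  0.0438] head -126.04 shift [-0.0493 -0.0002 -0.0033] rows 1.233102856193278 F [-0.7001  0.1032  0.1606]
```

Request:
{"api": "apply_moves", "payload": {"moves": [[[-0.01,0,-0.003],0],[[-0.015,0,0],0],[[-0.005,0,0],0],[[0,0,0],0],[[0,0,0],0]]}}

```text
time_s: 18.77
tcp_pos: [0.4805, 0.0239, 0.0478]
ee_rot: [[-0.588, -0.809, 0.001], [-0.809, 0.588, 0.001], [-0.001, -0.001, -1.0]]
wrist_force: [-0.7, -0.3, -0.3]
gripper_width: 0.0
gripper_force: 0.0
```

Request:
{"api": "apply_moves", "payload": {"moves": [[[-0.003,0,0],0],[[-0.003,0,0],0],[[-0.003,0,0],0],[[-0.003,0,0],0],[[-0.003,0,0],0]]}}

```text
time_s: 19.18
tcp_pos: [0.4878, 0.0344, 0.0471]
ee_rot: [[-0.589, -0.808, -0.002], [-0.808, 0.589, -0.002], [0.003, 0.001, -1.0]]
wrist_force: [-1.7, -4.7, 2.0]
gripper_width: 0.001
gripper_force: 2.1
```

Request:
{"api": "apply_moves", "payload": {"moves": [[[-0.004,0,0],0],[[-0.004,0,0],0],[[-0.004,0,0],0],[[-0.004,0,0],0],[[-0.004,0,0],0]]}}

```text
time_s: 19.6
tcp_pos: [0.4999, 0.0511, 0.047]
ee_rot: [[-0.589, -0.808, -0.002], [-0.808, 0.589, -0.001], [0.002, 0.001, -1.0]]
wrist_force: [-1.5, -5.5, 3.2]
gripper_width: 0.003
gripper_force: 2.6
```

Request:
{"api": "apply_moves", "payload": {"moves": [[[-0.004,0,0],0],[[-0.004,0,0],0],[[-0.004,0,0],0],[[-0.004,0,0],0],[[-0.004,0,0],0]]}}

```text
time_s: 20.02
tcp_pos: [0.5115, 0.067, 0.047]
ee_rot: [[-0.589, -0.808, -0.002], [-0.808, 0.589, -0.001], [0.002, 0.001, -1.0]]
wrist_force: [-2.7, -5.1, 3.0]
gripper_width: 0.002
gripper_force: 3.0
```

Request:
{"api": "apply_moves", "payload": {"moves": [[[-0.004,0,0],0],[[-0.004,0,0],0],[[-0.004,0,0],0],[[-0.004,0,0],0],[[0,0,0],0]]}}

```text
time_s: 20.43
tcp_pos: [0.5213, 0.0804, 0.047]
ee_rot: [[-0.589, -0.808, -0.002], [-0.808, 0.589, -0.001], [0.002, 0.001, -1.0]]
wrist_force: [-2.3, -4.4, 3.2]
gripper_width: 0.004
gripper_force: 2.4
```

Request:
{"api": "apply_moves", "payload": {"moves": [[[-0.004,0,-0.0005],0],[[-0.004,0,-0.0005],0],[[-0.003,0,0],0],[[-0.002,0,0],0],[[0,0,0],0]]}}

```text
time_s: 20.85
tcp_pos: [0.528, 0.0901, 0.0471]
ee_rot: [[-0.589, -0.808, -0.004], [-0.808, 0.589, -0.002], [0.003, 0.002, -1.0]]
wrist_force: [-1.2, -5.8, -1.0]
gripper_width: 0.005
gripper_force: 2.7
```

Request:
{"api": "apply_moves", "payload": {"moves": [[[-0.001,0,0],0],[[-0.001,0,0],0],[[-0.001,0,0],0],[[0,0,0],0]]}}

```text
time_s: 21.18
tcp_pos: [0.5295, 0.0922, 0.0471]
ee_rot: [[-0.59, -0.808, -0.004], [-0.808, 0.59, -0.002], [0.004, 0.002, -1.0]]
wrist_force: [-1.6, -6.9, -0.9]
gripper_width: 0.007
gripper_force: 3.1
```

Request:
{"api": "apply_moves", "payload": {"moves": [[[-0.001,0,0],0],[[-0.001,0,0],0],[[-0.001,0,0],0],[[0,0,0],0]]}}

```text
time_s: 21.52
tcp_pos: [0.5311, 0.0944, 0.0471]
ee_rot: [[-0.59, -0.808, -0.004], [-0.808, 0.59, -0.002], [0.005, 0.002, -1.0]]
wrist_force: [-2.0, -7.9, -0.5]
gripper_width: 0.005
gripper_force: 3.4
```

Request:
{"api": "apply_moves", "payload": {"moves": [[[-0.001,0,0],0],[[-0.001,0,0],0],[[-0.001,0,0],0],[[0,0,0],0]]}}

```text
time_s: 21.85
tcp_pos: [0.5326, 0.0965, 0.0471]
ee_rot: [[-0.59, -0.808, -0.005], [-0.808, 0.59, -0.003], [0.005, 0.002, -1.0]]
wrist_force: [-2.6, -8.7, 0.6]
gripper_width: 0.004
gripper_force: 3.9
```

Request:
{"api": "apply_moves", "payload": {"moves": [[[-0.001,0,0],0],[[-0.001,0,0],0],[[0,0,0],0]]}}

```text
time_s: 22.1
tcp_pos: [0.5337, 0.098, 0.0471]
ee_rot: [[-0.59, -0.808, -0.005], [-0.808, 0.59, -0.003], [0.006, 0.002, -1.0]]
wrist_force: [-2.3, -8.7, 0.9]
gripper_width: 0.002
gripper_force: 4.1
```

Request:
{"api": "apply_moves", "payload": {"moves": [[[-0.001,0,0],0],[[0,0,0],0]]}}

```text
time_s: 22.27
tcp_pos: [0.5342, 0.0987, 0.0471]
ee_rot: [[-0.59, -0.808, -0.005], [-0.808, 0.59, -0.003], [0.006, 0.003, -1.0]]
wrist_force: [-0.8, -8.7, 0.8]
gripper_width: 0.009
gripper_force: 4.2
```

Request:
{"api": "apply_moves", "payload": {"moves": [[[-0.001,0,0],0],[[0,0,0],0]]}}

```text
time_s: 22.43
tcp_pos: [0.5348, 0.0995, 0.0471]
ee_rot: [[-0.59, -0.808, -0.006], [-0.808, 0.59, -0.003], [0.006, 0.003, -1.0]]
wrist_force: [-2.9, -8.7, -0.1]
gripper_width: 0.006
gripper_force: 4.2
```

Request:
{"api": "apply_moves", "payload": {"moves": [[[-0.001,0,0],0],[[0,0,0],0]]}}

```text
time_s: 22.6
tcp_pos: [0.5354, 0.1003, 0.0471]
ee_rot: [[-0.59, -0.808, -0.005], [-0.808, 0.59, -0.003], [0.006, 0.003, -1.0]]
wrist_force: [-2.0, -8.8, 1.2]
gripper_width: 0.006
gripper_force: 4.1
```

Request:
{"api": "apply_moves", "payload": {"moves": [[[-0.001,0,0],0],[[0,0,0],0]]}}

```text
time_s: 22.77
tcp_pos: [0.5363, 0.1015, 0.0471]
ee_rot: [[-0.59, -0.808, -0.005], [-0.808, 0.59, -0.003], [0.005, 0.002, -1.0]]
wrist_force: [-1.6, -6.6, -0.3]
gripper_width: 0.004
gripper_force: 3.6
```

Request:
{"api": "apply_moves", "payload": {"moves": [[[-0.001,0,0],0],[[0,0,0],0]]}}

```text
time_s: 22.93
tcp_pos: [0.5369, 0.1024, 0.0471]
ee_rot: [[-0.59, -0.808, -0.005], [-0.808, 0.59, -0.003], [0.005, 0.002, -1.0]]
wrist_force: [-1.5, -7.0, -0.2]
gripper_width: 0.006
gripper_force: 3.5
```

Request:
{"api": "apply_moves", "payload": {"moves": [[[-0.0007,0,0],0],[[0,0,0],0]]}}

```text
time_s: 23.1
tcp_pos: [0.5373, 0.1029, 0.0471]
ee_rot: [[-0.59, -0.808, -0.005], [-0.808, 0.59, -0.003], [0.005, 0.002, -1.0]]
wrist_force: [-1.9, -8.6, 0.0]
gripper_width: 0.004
gripper_force: 3.6
```

Request:
{"api": "apply_moves", "payload": {"moves": [[[-0.0007,0,0],0],[[0,0,0],0]]}}

```text
time_s: 23.27
tcp_pos: [0.5374, 0.1031, 0.0471]
ee_rot: [[-0.59, -0.808, -0.005], [-0.808, 0.59, -0.003], [0.006, 0.002, -1.0]]
wrist_force: [-2.2, -7.6, 1.4]
gripper_width: 0.004
gripper_force: 4.1
```

Request:
{"api": "apply_moves", "payload": {"moves": [[[-0.0007,0,0],0],[[0,0,0],0]]}}

```text
time_s: 23.43
tcp_pos: [0.5376, 0.1033, 0.0471]
ee_rot: [[-0.59, -0.808, -0.006], [-0.808, 0.59, -0.004], [0.007, 0.003, -1.0]]
wrist_force: [-3.2, -9.7, 1.5]
gripper_width: 0.006
gripper_force: 4.6
```

Request:
{"api": "apply_moves", "payload": {"moves": [[[-0.0007,0,0],0],[[0,0,0],0]]}}

```text
time_s: 23.6
tcp_pos: [0.5377, 0.1036, 0.0471]
ee_rot: [[-0.59, -0.808, -0.007], [-0.808, 0.59, -0.004], [0.007, 0.003, -1.0]]
wrist_force: [-2.6, -11.4, 2.4]
gripper_width: 0.003
gripper_force: 5.1
```

Request:
{"api": "apply_moves", "payload": {"moves": [[[-0.0007,0,0],0],[[0,0,0],0]]}}

```text
time_s: 23.77
tcp_pos: [0.538, 0.104, 0.0471]
ee_rot: [[-0.59, -0.807, -0.007], [-0.807, 0.59, -0.004], [0.008, 0.003, -1.0]]
wrist_force: [-2.7, -10.7, 2.0]
gripper_width: 0.001
gripper_force: 5.2
```

```bash
cat > b.py <<'E'
from h import *
import sys
p=imaging.capture('scene');s=r.sense();F=np.array(s["wrist_force"]);ux=np.array([.589,.808,0])
print("F",F,-F@ux,"s",np.array(s["tcp_pos"])@ux,"rel",px(p,'release_top'),'front',px(p,'tray_front'))
cv2.imwrite('pics/%s.png'%sys.argv[1],cv2.resize(p['frame'][100:190,245:405],(800,450)))
E
python3 b.py k
```

```text
F [ -3.2983 -10.5738   2.8918] 10.486282788263006 s 0.400887306582571 rel [(array([352.1024, 121.8048]), 0.67)] front []
```

View pics/k.png

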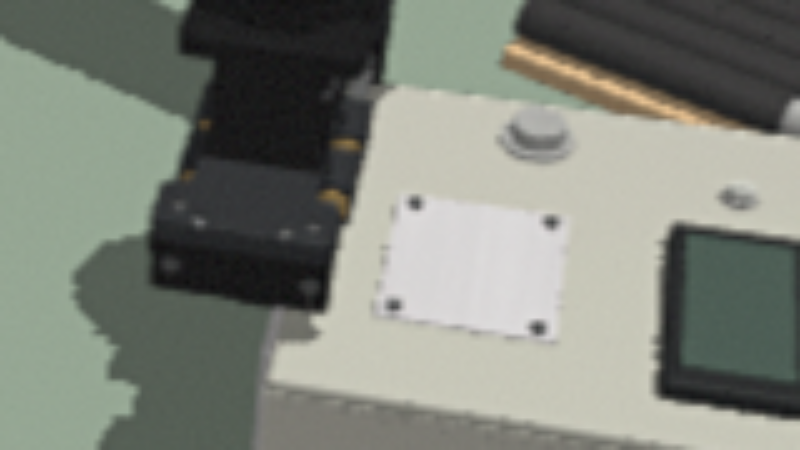

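The finger bears on the tray front, and the button cap is in plain view at about (352.6,125). I'll compare it numerically with the first picture, where it was up.

```bash
cat >> b.py <<'E'
f=cv2.cvtColor(p['frame'],cv2.COLOR_BGR2GRAY)
a=cv2.cvtColor(cv2.imread('pics/a.png'),cv2.COLOR_BGR2GRAY)
for c in(348,351,353,355): print(c,'now',f[117:135,c],'up',a[117:135,c])
print('diff',np.abs(f[116:136,343:363].astype(float)-a[116:136,343:363]).mean())
E
python3 b.py l
```

```text
F [ -2.9019 -10.428    1.8486] 10.13501891408663 s 0.40093389995839834 rel [(array([352.3072, 123.3024]), 0.4)] front []
348 now [158 157 160 193 192 185 173 146 103  87  92 116 157 145 139 188 198 196] up [148 146 149 180 179 173 163 137  98  83  88 107 148 135 129 177 185 184]
351 now [159 159 158 161 174 177 177 179 179 145 111 102 108 157 135 167 192 199] up [149 148 147 148 163 165 165 165 167 136 104  95 101 146 125 155 181 185]
353 now [150 160 159 159 170 175 175 175 177 169 125 107 109 152 145 151 190 196] up [139 149 147 150 160 164 162 163 166 157 117 101 103 141 136 139 177 184]
355 now [123 154 159 156 178 176 172 176 177 163 124 107 113 160 147 161 193 198] up [117 144 148 146 168 165 163 164 166 152 115 101 105 146 138 151 179 185]
diff 10.995
```

The cap sits exactly where it was before release, apart from a 7 % brightness change. So the button has jumped up and the catch has clicked. I'll stop pushing and back off gently.

Request:
{"api": "apply_moves", "payload": {"moves": [[[0.001,0,0],0],[[0.001,0,0],0],[[0.002,0,0],0],[[0.002,0,0],0],[[0.002,0,0],0]]}}

```text
time_s: 24.48
tcp_pos: [0.5372, 0.1012, 0.0485]
ee_rot: [[-0.588, -0.809, 0.003], [-0.809, 0.588, 0.002], [-0.003, -0.001, -1.0]]
wrist_force: [0.4, -0.3, -0.0]
gripper_width: 0.001
gripper_force: 0.0
```

```bash
python3 b.py m
```

```text
F [-0.3693 -1.3367  0.1612] 1.2975379398188431 s 0.39754895781872024 rel [(array([354.7136, 121.1136]), 0.58)] front []
348 now [158 157 157 193 193 185 173 147 104  86  95 115 157 145 138 188 199 199] up [148 146 149 180 179 173 163 137  98  83  88 107 148 135 129 177 185 184]
351 now [158 159 157 160 174 176 177 178 179 146 112 103 107 156 135 164 194 198] up [149 148 147 148 163 165 165 165 167 136 104  95 101 146 125 155 181 185]
353 now [150 159 158 160 170 174 173 175 178 169 125 107 111 153 147 150 190 198] up [139 149 147 150 160 164 162 163 166 157 117 101 103 141 136 139 177 184]
355 now [125 154 159 156 180 175 174 175 177 164 124 108 112 161 148 161 192 195] up [117 144 148 146 168 165 163 164 166 152 115 101 105 146 138 151 179 185]
diff 11.025
```

Zero force at 3 mm back, so the tray stayed latched. Retreat clear.

Request:
{"api": "apply_moves", "payload": {"moves": [[[0.01,0,0],0],[[0.02,0,0],0],[[0.03,0,0],0],[[0.03,0,0],0],[[0.02,0,-0.02],0]]}}

```text
time_s: 25.05
tcp_pos: [0.4661, 0.0088, 0.0652]
ee_rot: [[-0.59, -0.807, -0.009], [-0.807, 0.59, -0.002], [0.007, 0.006, -1.0]]
wrist_force: [0.3, 0.4, 0.6]
gripper_width: 0.009
gripper_force: 0.0
```

Request:
{"api": "apply_moves", "payload": {"moves": [[[0.02,-0.02,-0.03],0],[[0.01,-0.035,-0.02],0],[[0,-0.035,-0.02],0],[[0,0,0],0],[[0,0,0],0]]}}

```text
time_s: 25.47
tcp_pos: [0.5276, -0.067, 0.1392]
ee_rot: [[-0.591, -0.807, 0.003], [-0.807, 0.591, 0.001], [-0.003, -0.002, -1.0]]
wrist_force: [-0.7, -0.4, -0.6]
gripper_width: 0.007
gripper_force: 0.0
```

```bash
python3 b.py n; python3 -c "
from h import *
P=[imaging.capture(n) for n in('scene','top')]
for t in('tray_front','bush','spool','oiler'):
    q=[px(p,t) for p in P];print(t,q,tri([ray(p,x[0][0]) for p,x in zip(P,q)])if all(q) else '')
s=r.sense();print(s['tcp_pos'],s['wrist_force'])
cv2.imwrite('pics/o.png',np.hstack([cv2.resize(P[0]['frame'][80:280,90:430],(400,235)),cv2.resize(P[1]['frame'][120:320,50:390],(400,235))]))"
```

```text
F [ 0.1856 -0.148  -0.6251] 0.010237013697525651 s 0.2560823441444702 rel [(array([353.9968, 121.8816]), 0.62)] front [(array([301.0048, 156.5184]), 0.65)]
348 now [161 158 160 196 194 186 175 149 105  86  95 116 159 146 140 190 200 199] up [148 146 149 180 179 173 163 137  98  83  88 107 148 135 129 177 185 184]
351 now [161 160 161 162 174 178 179 179 180 147 111 105 110 159 135 167 196 199] up [149 148 147 148 163 165 165 165 167 136 104  95 101 146 125 155 181 185]
353 now [151 161 159 161 173 175 175 178 180 170 127 108 112 153 146 152 191 200] up [139 149 147 150 160 164 162 163 166 157 117 101 103 141 136 139 177 184]
355 now [124 155 159 159 178 178 176 178 179 166 123 108 114 162 149 162 193 199] up [117 144 148 146 168 165 163 164 166 152 115 101 105 146 138 151 179 185]
diff 12.5375
tray_front [[(array([299.776 , 157.4016]), 0.52)], []] 
bush [[(array([180.3776, 230.8992]), 0.81), (array([239.4112, 263.5008]), 0.22)], [(array([326.4   , 188.5056]), 0.5)]] (array([ 0.6056, -0.1954,  0.0005]), [np.float64(4.712026183666633), np.float64(4.712026183666609)])
spool [[(array([120.1152, 215.6928]), 0.95)], [(array([386.2016, 218.304 ]), 0.79)]] (array([ 0.5189, -0.3093,  0.0062]), [np.float64(3.0137078658390744), np.float64(3.0137078658390832)])
oiler [[(array([237.8752, 264.192 ]), 0.56)], [(array([286.208, 139.584]), 0.65)]] (array([ 0.7317, -0.1187,  0.0071]), [np.float64(2.216682870507522), np.float64(2.2166828705074706)])
[ 0.5264 -0.0657  0.1381] [-0.1299 -0.0523  0.7063]
```

View pics/o.png

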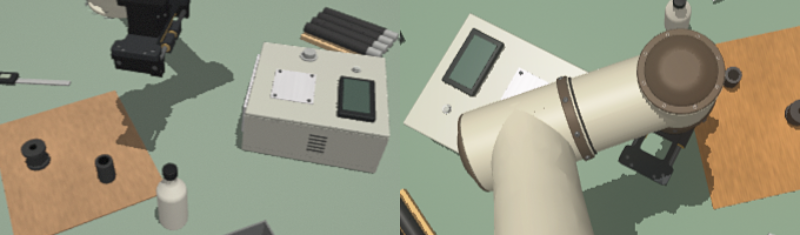

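The tray is home, with its front at about (300,157) as at the start. The bush, spool and oiler haven't moved, and the arm is clear of everything.

```bash
python3 -c "
from station import r
print(r.finish_job())"
```

```text
the job is handed in; nothing more can be done
None
```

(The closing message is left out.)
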